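# Make up a posting kit and a smear kit at the lab bench

## Task

Pack the light cardboard box that stands on the letter scale with one slide mailer lying flat in the middle and one specimen pot standing upright near each end, halfway between the long sides, so that it is evenly loaded and neither tips nor gets pushed out of place on the scale. Make up the white kit tray with the brown bottle standing upright in its narrow compartment and the other slide mailer lying flat in its wide compartment. Use the two pots, two mailers and one bottle standing on the bench mat and leave the glass beaker, flask and petri dish among them where they stand.

Things in the scene. Friction and masses are not known exactly. Their poses are not given: they have to be found in the camera images.
- mail_box: Open cardboard box, 70 g, outside 236 x 126 x 42 mm high (long along x), walls and floor 3 mm. Origin: centre of its underside; z up. Rests loose on the 120 x 120 mm pan of a fixed letter scale, pan top 32 mm above the bench; its ends stick out 58 mm past the pan. The scale's low grey display wing shows at the box's +y side. Good pot places: about 75 mm either side of the middle along x.
- kit_tray: White plastic tray, 300 g, loose on the bench, 190 x 126 x 35 mm high (long along x), walls and floor 3 mm. A cross divider (3 mm thick, top 29 mm above the bench) makes a narrow compartment (64 mm along x by 120, centre x = -60 mm) and a wide one (117 mm along x by 120, centre x = +33.5 mm). Origin: centre of its underside; z up.
- pot_a: Specimen pot: clear plastic cylinder with white ribbed screw cap of practically the same width, 46 mm diameter, 62 mm tall, about 90 g, standing upright. Origin: centre of its underside; z up. Its twin is pot_b, either will do.
- pot_b: Specimen pot, the twin of pot_a, same sizes and origin.
- mailer_a: Slide mailer: closed flat white plastic box for microscope slides, 84 x 30 mm and 20 mm high, 40 g, lying flat, long side along its x. Origin: centre of its underside; z up. Its twin is mailer_b, either will do.
- mailer_b: Slide mailer, the twin of mailer_a, same sizes and origin.
- brown_bottle: Slim brown glass bottle with a black cap: body 38 mm diameter up to 64 mm, then a shoulder, cap 25 mm diameter from 76 to 95 mm (its top), about 110 g, standing upright. Origin: centre of its underside; z up.
- beaker: Small open glass beaker, 50 mm across the rim, 62 mm tall. Not wanted; leave it standing. Origin: centre of its underside.
- flask: Small conical glass flask with a black stopper, 50 mm across the foot, 72 mm tall. Not wanted; leave it standing. Origin: centre of its underside.
- petri_dish: Covered glass petri dish, 60 mm diameter, 15 mm high. Not wanted; leave it lying. Origin: centre of its underside.
There are look-alikes about, which are no part of the job. Leave any yellow look-alike of the pot_a alone. What is shaped like the brown_bottle but green is not meant.

How it is judged:
At the end, for the whole second after the job is handed in: Box: mailer flat, centre within 25 mm of the middle lengthwise (30 across); a pot upright 50-97 mm either side, within 30 mm of the long centre line. Tray: bottle upright in the narrow, mailer flat in the wide compartment. Box level, moved < 30 mm; glassware moved < 30 mm; all at rest ((((x of pot_a in the frame of mail_box between 0.05 and 0.097 m and y of pot_a in the frame of mail_box between -0.03 and 0.03 m and z of pot_a in the frame of mail_box between -0.002 and 0.009 m and angle between pot_a's own z axis and vertical below 0.1 rad) and (x of pot_b in the frame of mail_box between -0.097 and -0.05 m and y of pot_b in the frame of mail_box between -0.03 and 0.03 m and z of pot_b in the frame of mail_box between -0.002 and 0.009 m and angle between pot_b's own z axis and vertical below 0.1 rad)) or ((x of pot_b in the frame of mail_box between 0.05 and 0.097 m and y of pot_b in the frame of mail_box between -0.03 and 0.03 m and z of pot_b in the frame of mail_box between -0.002 and 0.009 m and angle between pot_b's own z axis and vertical below 0.1 rad) and (x of pot_a in the frame of mail_box between -0.097 and -0.05 m and y of pot_a in the frame of mail_box between -0.03 and 0.03 m and z of pot_a in the frame of mail_box between -0.002 and 0.009 m and angle between pot_a's own z axis and vertical below 0.1 rad))) and (((x of mailer_a in the frame of mail_box between -0.025 and 0.025 m and y of mailer_a in the frame of mail_box between -0.03 and 0.03 m and z of mailer_a in the frame of mail_box between -0.002 and 0.009 m and angle between mailer_a's own z axis and vertical below 0.1 rad) and (x of mailer_b in the frame of kit_tray between -0.012 and 0.079 m and y of mailer_b in the frame of kit_tray between -0.048 and 0.048 m and z of mailer_b in the frame of kit_tray between -0.002 and 0.009 m and angle between mailer_b's own z axis and vertical below 0.1 rad)) or ((x of mailer_b in the frame of mail_box between -0.025 and 0.025 m and y of mailer_b in the frame of mail_box between -0.03 and 0.03 m and z of mailer_b in the frame of mail_box between -0.002 and 0.009 m and angle between mailer_b's own z axis and vertical below 0.1 rad) and (x of mailer_a in the frame of kit_tray between -0.012 and 0.079 m and y of mailer_a in the frame of kit_tray between -0.048 and 0.048 m and z of mailer_a in the frame of kit_tray between -0.002 and 0.009 m and angle between mailer_a's own z axis and vertical below 0.1 rad))) and x of brown_bottle in the frame of kit_tray between -0.078 and -0.042 m and y of brown_bottle in the frame of kit_tray between -0.045 and 0.045 m and z of brown_bottle in the frame of kit_tray between -0.002 and 0.009 m and angle between brown_bottle's own z axis and vertical below 0.1 rad and angle between each of mail_box, kit_tray's own z axis and vertical below 0.04 rad and distance of each of mail_box, beaker, flask, petri_dish from where it was at the start of the episode below 0.03 m and linear speed of each of pot_a, pot_b, mailer_a, mailer_b, brown_bottle, mail_box, kit_tray below 0.02 m/s); the robot touches nothing.
It fails at once if the cardboard box tips (more than 0.2 rad) (angle between mail_box's own z axis and vertical above 0.2 rad).
It fails at once if the cardboard box is pushed more than 40 mm out of place (distance of mail_box from where it was at the start of the episode above 0.04 m).
It fails at once if the beaker, flask or petri dish is knocked over or moved more than 40 mm (distance of any of beaker, flask, petri_dish from where it was at the start of the episode above 0.04 m or angle between any of beaker, flask, petri_dish's own z axis and vertical above 0.5 rad).
It also fails if it takes over 138 s, if anything falls off the work surface, if the arm or the gripper's body presses on something with over 40 N, if the wrist force passes 120 N, or if a joint passes its speed limit or range.

## Robot

A 6-joint arm with a two-finger parallel gripper is mounted at the origin on the work surface. World frame = base frame: x ahead of the robot, y to its left, z up, the work surface at z = 0. Lengths are in m, angles in rad, forces in N, time in s.
With the tool pointing down it reaches from about 0.275 to 0.725 m from the base axis. Payload 5.6 kg.
Tool frame: the origin (TCP) lies on the centre line of the jaws, within the pads' length; the fingertips stand 14 mm ahead of it and the grasp point (between the pads) lies 5 mm behind it (tips_ahead is the distance from the TCP to the fingertips, in m); z points along the fingers, y is the line along which they close (so a half turn about z gives the same grasp; the last joint's range is limited). The gripper opens to 85 mm and grips with 20 to 120 N. Pads are 22 mm wide; open, the fingers measure 114 mm over their backs; the gripper's body (76 mm by 85 mm) begins 54 mm behind the grasp point. The pads swing forward as they close: fully open they stand 13 mm farther back than shut.
Start: joints at [-0.896, 0.255, 0.108, 0, -1.424, -0.285], TCP at [0.209, -0.509, 0.245] pointing down, gripper open.
Joint ranges: [-2.95, 2.95], [-1.21, 1.97], [-1.09, 1.5], [-2.87, 1.71], [-2.94, -0.07], [-3.05, 3.05]. Speed limits (rad/s): [2.57, 2.57, 3.14, 3.14, 3.14, 3.14].

## Interface

Orientations are given as [roll, pitch, yaw] about the fixed x, y, z axes, in that order (R = Rz(yaw) Ry(pitch) Rx(roll)).
In Python, from station import goto, move_straight, set_joints, let_go, clamp, dwell, inverse_kinematics, state, capture, IKError, sign_off, tips_ahead gives the robot as it stands. Calls block until the motion is done:
- goto(position, orientation): joint-space move of the TCP to a pose.
- move_straight(position, vel=0.15, frame=None): straight line of the TCP; frame=None keeps the orientation; vel is the mean speed in m/s.
- set_joints(angles): joint-space move.
- let_go() and clamp(f_grip=None): open the fingers fully, or close them until they stop; f_grip is the grip in N (None keeps the last).
- dwell(seconds).
- inverse_kinematics(position, orientation): joint angles nearest the present ones, or None.
- state(): the state.
- capture(name): name is "side" or "top" or "wrist"; returns a dict with "pixels" (384x512x3 uint8, blue, green, red), "depth" (384x512 float32, m along the optical axis (not along the pixel's ray), 0 where there is no reading), "mtx" (3x3 intrinsics, pixels), "pose" (4x4, takes a point from camera to world coordinates). Camera axes: x right, y up, looking along -z (the intrinsics and any distortion apply to the point x, -y, -z); pixel columns grow to the right and rows downward; lengths in m; the calibration is good to about 2 mm. The wrist camera is an equidistant fisheye: a pixel r from the principal point sees the ray r / f radians off the axis. A picture is of the moment at which its call begins.
A pose or a line that the arm cannot do raises IKError and nothing moves.
- sign_off(): hands the job in; it is judged then, once.
The state is a dict: "time_s": time; "q": joint angles; "joint_velocities": joint speeds; "joint_efforts": joint torques, N m; "tcp_pos": TCP position; "tool_rot": TCP orientation; "ft_force": force on the tool from outside, world axes, zero at the start; "wrist_torque": the same for the moment, N m; "width": opening from 0.0 (shut) to 1.0 (fully open); "gripper_force": force on a finger pad.
Only numpy, scipy, OpenCV 4.12 (cv2) and the standard library are available. Lean on these libraries where they do the work, as an engineer would, in place of code of your own. Each camera call takes 0.05 s, during which the arm holds its last target. There are 200 camera calls.

## Working session

There is one attempt and no reset: what is moved stays moved. The work goes in short steps, each a Python script; the robot and the scene stay as the last script left them, time stands still between calls to the robot, and variables do not carry over. Pictures are saved under pics/ and viewed, at most 14 in all, crops included, and the job is handed in when it is done.

```bash
mkdir -p pics; ls
python3 - <<'E'
from station import *
import cv2,numpy as np
for n in("top","side"):
    c=capture(n);cv2.imwrite(f"pics/{n}0.png",c["pixels"]);np.savez(f"{n}0.npz",**c)
    print(n,c["mtx"],c["pose"].round(3),c.keys(),(c["depth"]>0).mean())
print(state(),tips_ahead)
E
```

```text
pics
top [[424.17572398   0.         260.60534305]
 [  0.         424.17572398 189.77938026]
 [  0.           0.           1.        ]] [[ 0.024  0.983 -0.184  0.36 ]
 [-1.     0.025  0.004 -0.006]
 [ 0.008  0.184  0.983  1.228]
 [ 0.     0.     0.     1.   ]] dict_keys(['pixels', 'depth', 'mtx', 'pose']) 0.9957784016927084
side [[496.45068745   0.         257.08260089]
 [  0.         496.45068745 192.52540658]
 [  0.           0.           1.        ]] [[-0.995  0.037 -0.098  0.455]
 [-0.102 -0.556  0.825  1.194]
 [-0.024  0.83   0.557  0.871]
 [ 0.     0.     0.     1.   ]] dict_keys(['pixels', 'depth', 'mtx', 'pose']) 0.9959615071614584
{'time_s': 0.1, 'q': array([-8.96397186e-01,  2.55674950e-01,  1.07138600e-01, -4.09211228e-04,
       -1.42392494e+00, -2.84545720e-01]), 'joint_velocities': array([ 0.00135943, -0.0030705 ,  0.00370452,  0.00356883,  0.0007052 ,
        0.00099122]), 'joint_efforts': array([-2.46291835e-03, -3.87601376e+01,  2.38475436e+01,  5.37792966e+00,
       -3.74775496e-03, -8.32253626e-07]), 'tcp_pos': array([ 0.20888556, -0.50833055,  0.24449684]), 'tool_rot': array([ 3.13988102e+00, -7.89620369e-05, -2.75179939e+00]), 'ft_force': array([-0.16207981,  0.02041287, -0.76154341]), 'wrist_torque': array([-0.00972749, -0.00473725,  0.01296975]), 'gripper_force': 0.0, 'width': 0.9985795816257732} 0.014
```

View pics/top0.png

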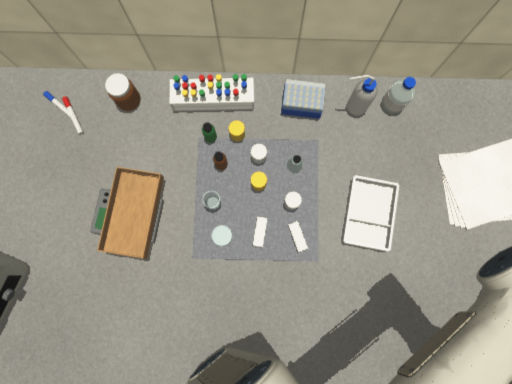

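View pics/side0.png

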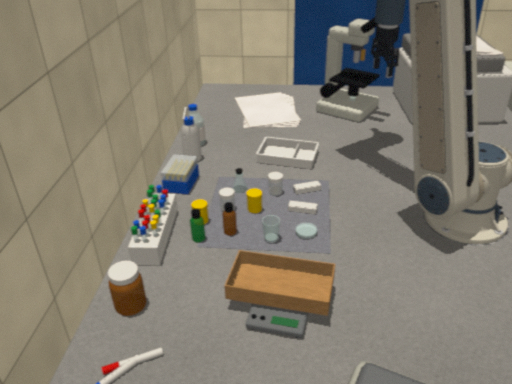

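The top view shows white pots at (259,153) and (293,200), mailers at (260,232) and (298,236), and the brown bottle at (220,160). The box is at (131,213) and the tray at (371,213), with its narrow part toward the bottom. Left alone are the beaker (212,201), dish (221,235), flask (295,162), yellow pots (237,130) and (259,180), and the green bottle (209,132). The side view agrees with this layout.

```bash
cat > vis.py <<'E'
import numpy as np,cv2
def world(c):
    "per-pixel world points from depth"
    K,T,d=c["mtx"],c["pose"],c["depth"]
    v,u=np.mgrid[:d.shape[0],:d.shape[1]]
    p=np.stack([(u-K[0,2])/K[0,0]*d,-(v-K[1,2])/K[1,1]*d,-d],-1)
    w=p@T[:3,:3].T+T[:3,3]; w[d<=0]=np.nan
    return w
def blob(w,img,xy,r,z0,z1,pix=None):
    "points within r of xy, heights z0..z1"
    m=(np.hypot(w[...,0]-xy[0],w[...,1]-xy[1])<r)&(w[...,2]>z0)&(w[...,2]<z1)
    return w[m] if pix is None else w[m&pix]
def circ(P):
    (x,y),r=cv2.minEnclosingCircle(P[:,:2].astype(np.float32)); return np.array([x,y,r])
def rect(P):
    "centre, long, short, yaw of the long side"
    (x,y),_,_=q=cv2.minAreaRect((P[:,:2]*1000).astype(np.float32)); b=cv2.boxPoints(q)/1000
    e=[b[1]-b[0],b[2]-b[1]]; e.sort(key=np.linalg.norm); l=e[1]
    return np.array([x/1000,y/1000,np.linalg.norm(e[1]),np.linalg.norm(e[0]),(np.arctan2(l[1],l[0])+np.pi/2)%np.pi-np.pi/2])
E
python3 - <<'E'
from vis import *
np.set_printoptions(precision=4,suppress=True)
C={n:dict(np.load(n+"0.npz")) for n in("top","side")}
W={n:world(C[n]) for n in C}
t=W["top"]
seed=dict(pot1=(259,153),pot2=(293,200),bottle=(220,157),mail1=(260,232),mail2=(298,236),beaker=(212,201),flask=(295,160),dish=(221,235),yel1=(237,130),yel2=(259,180),green=(209,129),box=(131,213),tray=(371,205))
tops=dict(pot1=.062,pot2=.062,bottle=.095,mail1=.02,mail2=.02,beaker=.062,flask=.072,dish=.015,yel1=.062,yel2=.062,green=.095)
for k,(u,v) in seed.items():
    s=t[v,u]
    for n in W:
        w=W[n]; img=C[n]["pixels"]
        if k in("box","tray"):
            h=.074 if k=="box" else .035
            P=blob(w,img,s,.16,h-.006,h+.008); print(k,n,rect(P),len(P),np.median(P[:,2]),"floor",s)
        else:
            P=blob(w,img,s,.05 if'mail' in k else .035,tops[k]-.006,tops[k]+.008)
            if len(P)<5: print(k,n,"few",len(P),s);continue
            print(k,n,(rect if 'mail' in k else circ)(P),np.c_[P.min(0),P.max(0)][:2].mean(1),len(P),np.median(P[:,2]),s)
E
```

```text
pot1 top few 0 [nan nan nan]
pot1 side few 0 [nan nan nan]
pot2 top [ 0.5554 -0.1005  0.0236] [ 0.5555 -0.1014] 215 0.06249119456005192 [ 0.5523 -0.1014  0.0619]
pot2 side [ 0.5494 -0.1004  0.0257] [ 0.5492 -0.0996] 122 0.06317861886253068 [ 0.5523 -0.1014  0.0619]
bottle top [0.6669 0.1091 0.0125] [0.6671 0.1093] 65 0.0952404392699191 [0.6613 0.1035 0.0967]
bottle side [0.6618 0.1085 0.0132] [0.6624 0.1084] 56 0.09631034478924472 [0.6613 0.1035 0.0967]
mail1 top [ 0.4685 -0.0107  0.0853  0.03   -0.1308] [ 0.4682 -0.0105] 312 0.020657609008825073 [ 0.4644 -0.0118  0.0231]
mail1 side [ 0.4641 -0.0091  0.0864  0.0364 -0.1541] [ 0.4636 -0.0083] 219 0.020920002879668997 [ 0.4644 -0.0118  0.0231]
mail2 top [ 0.4573 -0.1184  0.0852  0.0308  0.3433] [ 0.4563 -0.1183] 321 0.020424859460257627 [ 0.456  -0.1201  0.0192]
mail2 side [ 0.4516 -0.1162  0.0868  0.0365  0.3234] [ 0.4503 -0.1158] 187 0.020888628174617452 [ 0.456  -0.1201  0.0192]
beaker top [0.5501 0.1276 0.0252] [0.5506 0.1282] 68 0.06196798788509361 [0.553  0.1303 0.0038]
beaker side [0.5436 0.1269 0.0277] [0.5453 0.1266] 103 0.061
[... 749 characters left out ...]
55 -0.0051  0.027 ] [ 0.6046 -0.005 ] 141 0.06312760552377805 [ 0.6062 -0.0053  0.0648]
green top [0.75   0.1447 0.0123] [0.7503 0.1438] 63 0.09538833409257386 [0.7426 0.138  0.0918]
green side [0.7446 0.1447 0.0149] [0.7461 0.1447] 58 0.09606453759833095 [0.7426 0.138  0.0918]
box top [ 0.5092  0.3481  0.2366  0.1287 -0.1397] 425 0.07316829406524339 floor [0.5082 0.3542 0.0337]
box side [ 0.5049  0.3473  0.2371  0.1344 -0.1496] 763 0.0731823706195156 floor [0.5082 0.3542 0.0337]
tray top [ 0.528  -0.326   0.1982  0.1343 -0.1647] 610 0.03518788825106922 floor [ 0.5531 -0.3348  0.002 ]
tray side [ 0.5223 -0.3278  0.1984  0.1454 -0.1755] 390 0.035253466813445045 floor [ 0.5531 -0.3348  0.002 ]
```

```bash
cat > arm.py <<'E'
import numpy as np
from station import *
UP=.24
BOX=np.array([.507,.348]),-.145
TRAY=np.array([.525,-.327]),-.17
def at(frame,x,y):
    (o,a)=frame; return o+[x*np.cos(a)-y*np.sin(a),x*np.sin(a)+y*np.cos(a)]
def ori(xy,z,jaw):
    "tool down with the jaws closing along world angle jaw; the half turn with the smaller last joint"
    best=None
    for k in(-1,0,1):
        o=[np.pi,0,jaw+np.pi/2+k*np.pi]; q=inverse_kinematics([*xy,z],o)
        if q is not None and(best is None or abs(q[5])<best[0]): best=abs(q[5]),o
    return best[1]
def over(xy,jaw,z=UP): goto([*xy,z],ori(xy,z,jaw))
def pick(xy,jaw,z,f=30):
    let_go(); over(xy,jaw); move_straight([*xy,z+.04],.25); move_straight([*xy,z],.1)
    clamp(f); s=state(); move_straight([*xy,UP],.2); e=state()
    print("pick",s["width"],e["width"],e["gripper_force"],e["ft_force"].round(2),s["tcp_pos"].round(4),e["time_s"])
    return e["width"]>.05
def place(xy,jaw,z):
    over(xy,jaw); move_straight([*xy,z+.04],.2); a=state()["ft_force"]; move_straight([*xy,z],.05)
    s=state(); let_go(); move_straight([*xy,UP],.2); e=state()
    print("place",(s["ft_force"]-a).round(2),s["tcp_pos"].round(4),e["width"],e["time_s"])
E
python3 - <<'E'
from arm import *
from vis import *
for n in("top","side"):
    w=world(dict(np.load(n+"0.npz"))); P=blob(w,None,(.675,-.003),.035,.056,.07); print("pot1",n,circ(P),len(P))
h=np.pi/2
if pick((.466,-.010),-.14+h,.017): place(at(BOX,0,0),BOX[1],.035+.018)
import cv2
c=capture("top");cv2.imwrite("pics/top1.png",c["pixels"]);np.savez("top1.npz",**c)
P=blob(world(c),None,BOX[0],.055,.048,.064); print(rect(P),len(P))
P=blob(world(c),None,BOX[0],.16,.068,.082); print(rect(P),len(P))
E
```

```text
pot1 top [ 0.69033688 -0.00170792  0.02334315] 190
pot1 side [ 6.85706556e-01 -1.85619847e-05  2.40196101e-02] 133
pick 0.34535256786592494 0.34363005261557217 30.327689051628113 [ 0.19  0.45 -1.06] [ 0.4664 -0.0099  0.0174] 5.5833
place [ 0.4   0.05 -0.58] [0.5071 0.3481 0.053 ] 0.9966807606420303 10.9167
[0.50953137 0.34900598 0.0844999  0.03000523 1.4258734 ] 328
[ 0.50907095  0.34798096  0.23639829  0.12837778 -0.13866556] 401
```

The mailer is in the middle of the box and the box hasn't moved. Next, the pots.

Run:
```python
from arm import *
from vis import *
h=np.pi/2
def look(s):
    c=capture("top");w=world(c)
    print(s,"rim",rect(blob(w,None,BOX[0],.16,.068,.082)))
    for x in(.07,-.07):
        P=blob(w,None,at(BOX,x,0),.05,.091,.106)
        if len(P)>5: print("pot",circ(P),"want",at(BOX,x,0),np.median(P[:,2]))
    return c
if pick((.688,-.001),h,.048):
    place(at(BOX,.07,0),BOX[1]+h,.035+.0495); look(1)
    if pick((.5525,-.1005),h,.048):
        place(at(BOX,-.07,0),BOX[1]+h,.035+.0495)
        cv2.imwrite("pics/top2.png",look(2)["pixels"])
```

```text
pick 0.5244972756266342 0.5237036531088423 30.75866147753004 [-0.04 -0.56 -1.03] [ 0.6885 -0.0011  0.0489] 16.0667
place [ 0.45  0.2  -0.05] [0.5764 0.3381 0.0847] 0.9981881447296757 20.4917
1 rim [ 0.50924762  0.3484252   0.23649363  0.12911342 -0.13596547]
pot [0.57893717 0.33723629 0.02450662] want [0.57626541 0.33788553] 0.09716001964039223
pick 0.5260179180947796 0.5244046775835933 30.728979268242256 [ 1.05  0.52 -1.85] [ 0.5531 -0.1006  0.0488] 25.25
place [-0.69  0.97 -1.38] [0.4379 0.3583 0.0847] 0.9994977781399593 30.0583
2 rim [ 0.50904474  0.34812964  0.23630562  0.12773059 -0.13466942]
pot [0.57854831 0.33706868 0.02404359] want [0.57626541 0.33788553] 0.09705381581825923
pot [0.43949205 0.35677752 0.0234162 ] want [0.43773459 0.35811447] 0.09630641860946487
```

Run:
```python
from arm import *
from vis import *
h=np.pi/2
if pick((.6645,.109),h,.046):
    place(at(TRAY,-.06,0),TRAY[1]+h,.003+.0475)
    if pick((.4545,-.1175),.333+h,.017): place(at(TRAY,.0335,0),TRAY[1]+np.pi/4,.003+.018)
over((.35,-.1),h,.3)
for n in("top","side"):
    c=capture(n);w=world(c); print(n)
    print("box",rect(blob(w,None,BOX[0],.16,.068,.082)),"tray",rect(blob(w,None,TRAY[0],.16,.03,.038)))
    print("bottle",circ(blob(w,None,at(TRAY,-.06,0),.05,.09,.11)),"want",at(TRAY,-.06,0))
    print("mailer",rect(blob(w,None,at(TRAY,.0335,0),.047,.019,.0275)),"want",at(TRAY,.0335,0))
    i=c["pixels"];cv2.imwrite(f"pics/{n}3.png",cv2.resize(i[130:300,60:440] if n=="top" else i[100:350,150:380],None,fx=2,fy=2))
```

```text
pick 0.43194716262766414 0.43229466839377856 30.146219754824415 [-0.36  0.47 -1.77] [0.6648 0.1089 0.0466] 34.5333
place [0.18 0.08 0.3 ] [ 0.4661 -0.317   0.0507] 0.9986033238974159 40.2333
pick 0.3433521720587611 0.34616187833731094 30.259058475494385 [ 0.33  0.03 -0.65] [ 0.4549 -0.1176  0.0175] 44.525
place [-1.21  0.01 -1.32] [ 0.5582 -0.3327  0.0209] 0.9992556555494139 50.2667
top
box [ 0.50923352  0.34847253  0.23644902  0.12921077 -0.13600993] tray [ 0.52783643 -0.32643146  0.19733475  0.13495788 -0.16623664]
bottle [ 0.46975368 -0.31528342  0.01274792] want [ 0.46586491 -0.31684906]
mailer [ 0.56153809 -0.33194424  0.08566339  0.0299337  -0.9356491 ] want [ 0.55801709 -0.33266761]
side
box [ 0.50501642  0.34669489  0.23657252  0.13236274 -0.14127481] tray [ 0.52292572 -0.32693048  0.19827466  0.14513969 -0.16860926]
bottle [ 0.464277   -0.31580096  0.01776629] want [ 0.46586491 -0.31684906]
mailer [ 0.55701691 -0.33195557  0.08874658  0.03317615 -0.95067513] want [ 0.55801709 -0.33266761]
```

View pics/top3.png

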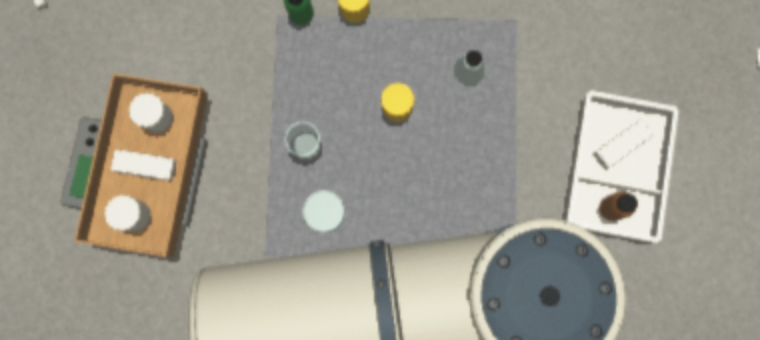

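View pics/side3.png

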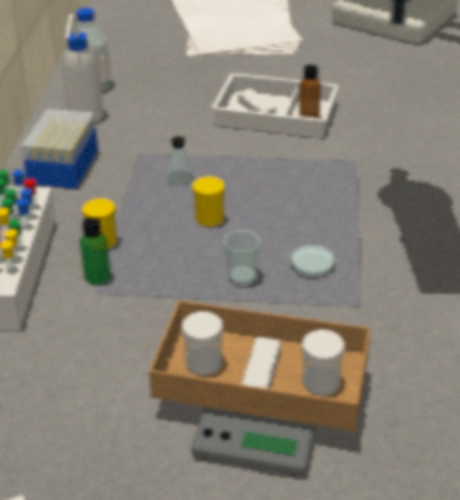

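The crops show the box with pots at (148,110) and (124,213) and the mailer at (143,165), all upright and level. In the tray, the bottle stands at (620,206) in the narrow compartment and the mailer lies flat at (625,143) in the wide one. The glassware hasn't moved.

```bash
python3 -c "
from station import *
dwell(.5); print(sign_off(), state()['time_s'])"
```

```text
the job is handed in; nothing more can be done
the job is handed in; nothing more can be done
```

The job is handed in after about 51 s: the cardboard box holds a mailer in the middle and a pot near each end, the tray holds the bottle and the other mailer, and the final pictures show the box level and the glassware where it stood; no verdict came back.

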